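Pump a ratchet jar vice up to a jar and keep it gripped

TASK

The jar has to be held fast so that somebody can twist its lid off. Turn the vice's lock knob clockwise until it clicks past its catch and reaches its stop, then pump the squeeze trigger towards the fixed grip post until the pad presses the jar firmly against the V-shaped jaw, with the pad's spring pushed in about half of its 16 mm travel and never nearly to the bottom, which would crack the glass. Move the pad only with the trigger, do not touch the jar, leave the things standing around alone, and finish while still holding the trigger squeezed: do not let go.

Things in the scene. Friction and masses are not known exactly. Their poses are not given: they have to be found in the camera images.
- vice: Ratchet jar vice screwed to the worktop (cannot move): grey base plate 330 x 96 x 14 mm with a wing on its -y side that carries the knob. Origin on the worktop under the fixed grip post's inner face; +x along the vice from the trigger towards the jar and the V-jaw, z up. All its parts listed below are placed with it.
- post_grip (a point): Centre of the fixed grip post, 86 mm above the worktop: an upright black bar 12 mm thick along vice x, 26 mm wide along y, from z = 67 to 106 mm (cannot move). It stands on two 62 mm high side cheeks; keep fingertips above z = 67 mm there.
- trigger_grip (a point): Centre of the trigger paddle, 86 mm above the worktop: upright black bar 10 mm thick along vice x, 26 mm along y, top at z = 106 mm. Released it is 37 mm (centre to centre) from the post on the -x side, 48 mm over the outer faces of both; fully squeezed 19 mm, 30 mm over both, centred at x = -3 mm in the vice frame. Squeeze paddle and post together along vice x.
- trigger_slide (a joint): Travel of the trigger towards the post, m: 0 released to 0.018 fully squeezed. A spring (5 to 7 N) returns it; moving the ram takes about 8 N more, plus the pad's force. While the lock knob is at 0 its steel arm blocks the trigger.
- trigger: The whole trigger: paddle, carriage under the post, and a tongue 90 mm out to the -y side at z = 41 mm that the lock arm blocks. Same origin and axes as the vice when released.
- knob_grip (a point): Grip point of the lock knob, on its upright axis, 80 mm above the worktop, at x = 16, y = -90 mm in the vice frame. Its grip is a black bar 44 mm long, 12 mm thick, from z = 61 to 91 mm. The point's x axis lies along the bar: at joint value 0 it is parallel to vice x.
- lock_knob (a joint): Angle of the lock knob, rad, growing clockwise seen from above: about 0 locked (steel arm points at the trigger tongue), 1.4 unlocked at the stop. A sprung detent (about 0.1 N m) resists between 0.35 and 0.7 and clicks past by about 1.05.
- ram_slide (a joint): Advance of the ram towards the jar, m, 0 to 0.085. Its rack has 8 mm teeth: each full squeeze of the trigger pushes it up to 16 mm, shorter squeezes 8 mm or nothing; when the trigger goes back the ram stays (it may slip back up to 8 mm to its holding pawl when the pad is loaded).
- ram: The ram bar with its rack and the 46 x 44 mm aluminium backing plate behind the pad. Origin: on the vice axis at worktop height, same as the vice origin when ram_slide is 0.
- pad: Black rubber pad, 44 mm wide, 40 mm high, centred 40 mm above the worktop, carried on two pins before the backing plate; with pad_slide 0 the clear gap between plate and pad is 16 mm.
- pad_face (a point): Centre of the pad's front face; at x = 120 mm + ram_slide - pad_slide in the vice frame.
- pad_slide (a joint): How far the pad is pushed back on its spring, m: 0 free, 0.016 bottomed. Spring force about 0.9 N plus 0.9 N per mm. Half way is 0.008.
- fixed_jaw: V-shaped aluminium jaw at the far end of the vice, open towards the pad, z = 14 to 69 mm (cannot move). Same origin and axes as the vice.
- jar: Jam jar with a screw lid, 66 mm across, 100 mm tall, standing loose on the base plate between the pad and the V-jaw. Origin at the centre of its underside. The pad slides it into the V; fully home in the V its centre is at x = 212 mm, y = 0 in the vice frame, so the pad is then at x = 179 mm.
- spice_jar: Bystander: spice jar 42 mm across, 96 mm tall, standing beside the vice.
- salt_shaker: Bystander: salt shaker 44 mm across, 90 mm tall, beside the vice.
- olive_jar: Bystander: smaller jar, 62 mm across, 86 mm tall, behind the vice.

How it is judged:
By the outcome, as a careful person would: the job done as asked, in the order asked, and still so for the second after the job is handed in, while the arm keeps its last pose, push and grip.
It also fails if it takes over 51 s, if anything falls off the work surface, if the arm or the gripper's body presses on something with over 40 N, if the wrist force passes 120 N, or if a joint passes its speed limit or range.

ROBOT

A 6-joint arm with a two-finger parallel gripper is mounted at the origin on a cart in front of the work surface, level with it; the furniture and walls round the work are solid. World frame = base frame: x ahead of the robot, y to its left, z up, the work surface at z = 0. Lengths are in mm, angles in rad, forces in N, time in s.
With the tool pointing down it reaches from about 350 to 975 mm from the base axis. Payload 7.1 kg.
Tool frame: the origin (TCP) lies on the centre line of the jaws, within the pads' length; the fingertips stand 17 mm ahead of it and the grasp point (between the pads) lies 2 mm behind it (bot.tcp_to_tips is the distance from the TCP to the fingertips, in mm); z points along the fingers, y is the line along which they close (so a half turn about z gives the same grasp; the last joint's range is limited). The gripper opens to 88 mm and grips with 3 to 60 N. Pads are 20 mm wide; open, the fingers measure 115 mm over their backs; the gripper's body (75 mm by 178 mm) begins 61 mm behind the grasp point.
Start: joints at [1.217, 0.423, 1.63, -0, 1.089, -0.019], TCP at [205.331, 590.292, 239.675] pointing down, gripper open.
Joint ranges: [-3, 3], [-0.9, 2.11], [0.09, 2.58], [-1.31, 4.45], [0.11, 2.69], [-2.54, 2.54]. Speed limits (rad/s): [2.39, 2.39, 3.01, 3.14, 3.14, 3.14].

INTERFACE

Orientations are given as [roll, pitch, yaw] about the fixed x, y, z axes, in that order (R = Rz(yaw) Ry(pitch) Rx(roll)).
In Python, from station import bot, camrig, command_gripper gives the robot as it stands (bot), with the cameras (camrig) and the gripper as plain functions. Calls block until the motion is done:
- bot.reach(position, orientation): joint-space move of the TCP to a pose.
- bot.line_to(position, ori=None, velocity=150, max_force=None): straight line of the TCP; ori=None keeps the orientation; velocity is the mean speed in mm/s. With max_force (N) it stops when the force on the tool has changed by that much, and returns True; else False.
- bot.goto_joints(angles): joint-space move.
- command_gripper(opening, grasp_force=None): finger opening in mm; grasp_force is the grip in N (None keeps the last); returns when the fingers have stopped.
- bot.wait(seconds).
- bot.ik(position, orientation): joint angles nearest the present ones, or None.
- bot.observe(): the state.
- camrig.read_camera(name): name is "side" or "top" or "wrist"; returns a dict with "color" (400x640x3 uint8, blue, green, red), "depth" (400x640 float32, mm along the optical axis (not along the pixel's ray), 0 where there is no reading), "K" (3x3 intrinsics, pixels), "world_from_camera" (4x4, takes a point from camera to world coordinates); the wrist camera has in their place "mount" (4x4, takes a point from camera to tool coordinates, whose origin is the TCP and whose axes are the flange's). Camera axes: x right, y down, z forward; pixel columns grow to the right and rows downward; lengths in mm; the calibration is good to about 2 mm. A picture is of the moment at which its call begins: read the wrist's pose just before it.
A pose or a line that the arm cannot do raises bot.PlanningError and nothing moves.
- bot.hand_in(): hands the job in; it is judged then, once.
The state is a dict: "t": time; "joint_positions": joint angles; "dq": joint speeds; "joint_torque": joint torques, N m; "tool_pos": TCP position; "tool_rot": TCP orientation; "wrist_force": force on the tool from outside, world axes, zero at the start; "ft_torque": the same for the moment, N m; "gripper_width": finger opening in mm; "grip_force": force on a finger pad.
Only numpy, scipy, OpenCV 4.12 (cv2) and the standard library are available. Lean on these libraries where they do the work, as an engineer would, in place of code of your own. Each camera call takes 0.05 s, during which the arm holds its last target. There are 200 camera calls.

## Working session

There is one attempt and no reset: what is moved stays moved. The work goes in short steps, each a Python script; the robot and the scene stay as the last script left them, time stands still between calls to the robot, and variables do not carry over. Pictures are saved under pics/ and viewed, at most 10 in all, crops included, and the job is handed in when it is done.

```bash
mkdir -p pics; ls
python3 - <<'E'
from station import bot, camrig, command_gripper
import cv2,numpy as np
for n in("top","side"):
    c=camrig.read_camera(n); cv2.imwrite(f"pics/{n}0.png",c["color"]); np.savez(f"{n}0.npz",**{k:v for k,v in c.items()})
    print(n,c["K"].round(1).tolist(),c["world_from_camera"].round(3).tolist())
print(bot.observe())
E
```

```text
pics
station.py
top [[419.6, 0.0, 324.6], [0.0, 419.6, 197.0], [0.0, 0.0, 1.0]] [[-0.025, -0.995, 0.095, 552.407], [-1.0, 0.024, -0.014, 108.007], [0.011, -0.096, -0.995, 928.261], [0.0, 0.0, 0.0, 1.0]]
side [[487.9, 0.0, 322.6], [0.0, 487.9, 203.7], [0.0, 0.0, 1.0]] [[0.687, -0.445, 0.575, 70.043], [-0.727, -0.436, 0.531, -404.983], [0.014, -0.782, -0.623, 704.74], [0.0, 0.0, 0.0, 1.0]]
{'t': 0.1, 'joint_positions': array([ 1.21702780e+00,  4.23783576e-01,  1.63057290e+00, -1.06872472e-05,
        1.08857846e+00, -1.89885140e-02]), 'dq': array([ 0.00229653, -0.00265267, -0.00047402,  0.00018784, -0.00068524,
       -0.00117048]), 'joint_torque': array([ 4.96957255e-04, -5.45610917e+01, -2.74324322e+01,  6.44690730e-02,
        1.88975735e-02, -7.16091421e-06]), 'tool_pos': array([205.16500288, 589.88527814, 238.98342588]), 'tool_rot': array([-3.14025043e+00, -1.60262236e-05,  2.80681760e+00]), 'wrist_force': array([-0.1957131 , -0.77045516,  1.27520331]), 'ft_torque': array([ 0.02399658,  0.03460646, -0.00367612]), 'grip_force': 0.0, 'gripper_width': 87.71044258709088}
```

View pics/top0.png

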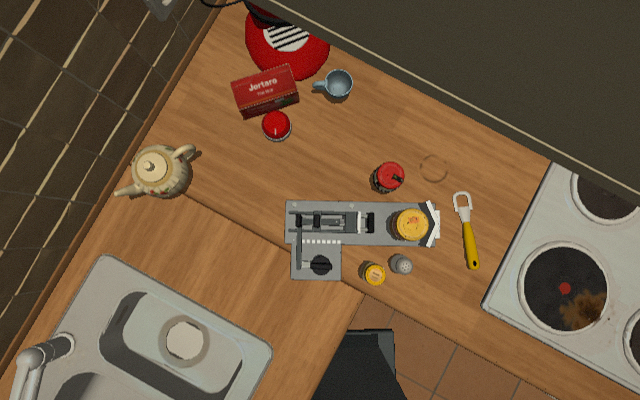

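View pics/side0.png

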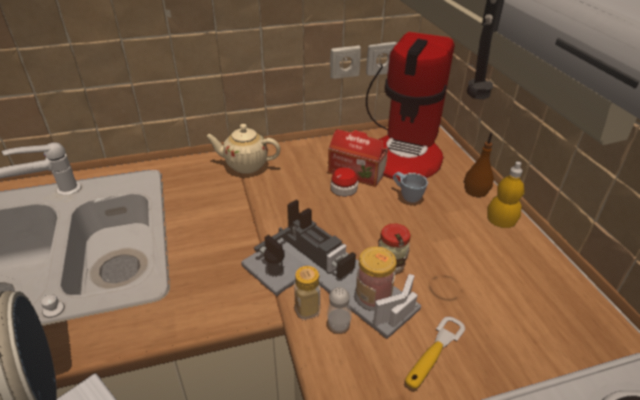

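The top view shows the vice horizontal: plate at about (285–438, 200–246), wing below it with the knob at (320,264), post and trigger around (300–350, 220), jar at (411,224), and the bystanders at (374,273), (400,264) and (389,177). The side view agrees. Next I'll use depth to get heights.

```bash
cat > h.py <<'E'
import numpy as np,cv2
def world(c):
    v,u=np.mgrid[0:400,0:640]; d=c["depth"]; K=c["K"]; T=c["world_from_camera"]
    P=np.stack([(u-K[0,2])/K[0,0]*d,(v-K[1,2])/K[1,1]*d,d],-1)
    return P@T[:3,:3].T+T[:3,3]
E
python3 - <<'E'
from h import *
c=np.load("top0.npz"); W=world(c); z=W[...,2]
roi=np.zeros((400,640),bool); roi[190:290,275:450]=1
m=roi&(z>8)&(z<22)&(c["depth"]>0)
print("plate px",m.sum(), "table z",np.median(z[290:300,200:260]))
P=W[m][:,:2].astype(np.float32)
hi=W[...,1]
r=cv2.minAreaRect(P); print("rect all",r)
for lo,h in((84,115),):
    k=(roi&(z>lo)&(z<h)).astype(np.uint8)
    n,l,s,ce=cv2.connectedComponentsWithStats(k)
    for i in range(1,n):
        if s[i,4]>8:
            q=W[l==i]; print(s[i],q.mean(0).round(1),q.min(0).round(1),q.max(0).round(1),cv2.minAreaRect(q[:,:2].astype(np.float32)))
crop=cv2.resize(c["color"][190:290,275:450],None,fx=4.5,fy=4.5,interpolation=cv2.INTER_CUBIC); cv2.imwrite("pics/crop1.png",crop)
E
```

```text
plate px 5037 table z -1.1842666454718938
rect all ((544.3014526367188, 21.86212158203125), (329.5410461425781, 172.8338623046875), 87.47736358642578)
[393 208  36  33 899] [574.2 -69.7 110.5] [ 542.6 -103.4   84.3] [605.7 -39.6 114.9] ((574.8749389648438, -71.32752990722656), (63.21865463256836, 63.296409606933594), 47.25911331176758)
[296 213   5  14  66] [588.2 150.  104.3] [575.5 146.   98.2] [601.2 154.1 109.4] ((588.307373046875, 150.03204345703125), (8.020828247070312, 25.579744338989258), 88.26722717285156)
[314 214   6  13  78] [586.3 113.8 104.6] [574.5 108.6 101.1] [598.3 118.9 108. ] ((586.3511352539062, 113.79582214355469), (9.866236686706543, 23.69438934326172), 88.63292694091797)
[398 259  15  14 133] [492.2 -59.6  86.7] [479.5 -74.3  84.1] [505.2 -46.3  90.7] ((491.9469299316406, -59.56053161621094), (26.28799819946289, 25.42781639099121), 43.523826599121094)
[310 263  22   7 133] [496.7 107.7  89.5] [489.5  87.2  86. ] [502.2 128.8  93.5] ((495.9390563964844, 108.06443786621094), (41.703006744384766, 11.852150917053223), 88.27435302734375)
[365 264  21  21 351] [478.1   2.   94.8] [458.1 -18.4  84.2] [497.5  21.5 100.8] ((477.8956298828125, 1.600515365600586), (39.91814422607422, 39.30820846557617), 88.02084350585938)
```

View pics/crop1.png

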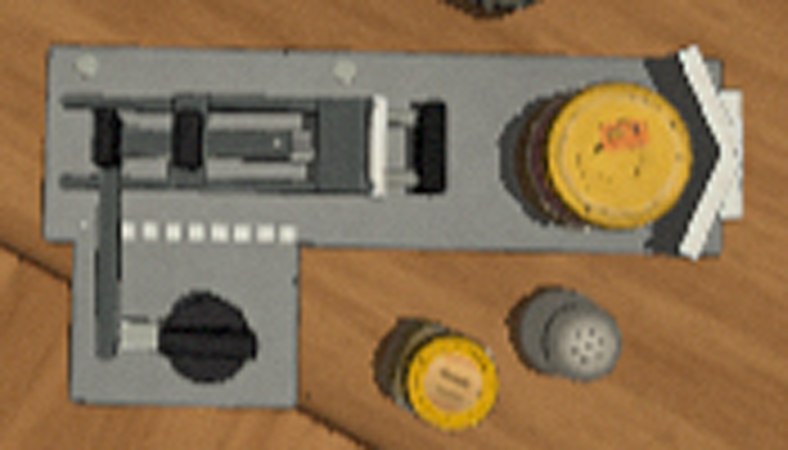

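Vice pose: yaw about -92.4°, origin about (586.5, 119.8). The post (x=6), trigger (x=-31) and knob (16,-90) fit this within about 1 mm. The jar is at vice x≈191, so it still has to slide about 21 mm. Going to the knob.

```bash
cat >> h.py <<'E'
Y=np.deg2rad(-92.4); O=np.array([586.5,119.8])
ex=np.array([np.cos(Y),np.sin(Y)]); ey=np.array([-ex[1],ex[0]])
def V(x,y,z): return [*(O+x*ex+y*ey),z]
def inV(p): d=np.asarray(p)[...,:2]-O; return np.stack([d@ex,d@ey],-1)
KY=Y+np.pi    # tool yaw for jaws closing along vice y
E
python3 - <<'E'
from h import *
from station import bot, camrig, command_gripper
for a in (0,-.7,-1.45): print(bot.ik(V(16,-90,84),[np.pi,0,KY+a]))
print(bot.ik(V(-12,0,95),[np.pi,0,Y+np.pi/2]),bot.ik(V(-12,0,95),[np.pi,0,Y-np.pi/2]))
bot.reach(V(16,-90,190),[np.pi,0,KY]); command_gripper(40,20)
s=bot.observe(); print(s["t"],s["tool_pos"],s["tool_rot"],inV(s["tool_pos"]))
c=camrig.read_camera("wrist"); cv2.imwrite("pics/w1.png",c["color"]); print(c["K"].round(1),c["mount"].round(3).tolist())
np.savez("w1.npz",tp=s["tool_pos"],tr=s["tool_rot"],**c)
E
```

```text
[ 1.90177398e-01  5.00063633e-01  1.97866358e+00 -4.44089210e-16
  6.62865440e-01  2.32065300e-01]
[ 1.90177398e-01  5.00063633e-01  1.97866358e+00 -4.44089210e-16
  6.62865440e-01  9.32065300e-01]
[ 1.90177398e-01  5.00063633e-01  1.97866358e+00 -4.44089210e-16
  6.62865440e-01  1.68206530e+00]
[ 2.01069116e-01  5.82485196e-01  1.76447496e+00 -4.44089210e-16
  7.94632499e-01  1.81375334e+00] [ 0.20106912  0.5824852   1.76447496  0.          0.7946325  -1.32783931]
3.0083 [495.91639345 107.55010512 189.9999976 ] [ 3.14158949e+00 -1.68957824e-05  1.52881292e+00] [ 16.03239738 -89.99117698]
[[280.6   0.  318.9]
 [  0.  280.6 199.7]
 [  0.    0.    1. ]] [[-0.0, -0.964, -0.265, 72.977], [1.0, -0.0, 0.0, 0.248], [-0.0, -0.265, 0.964, -144.541], [0.0, 0.0, 0.0, 1.0]]
```

View pics/w1.png

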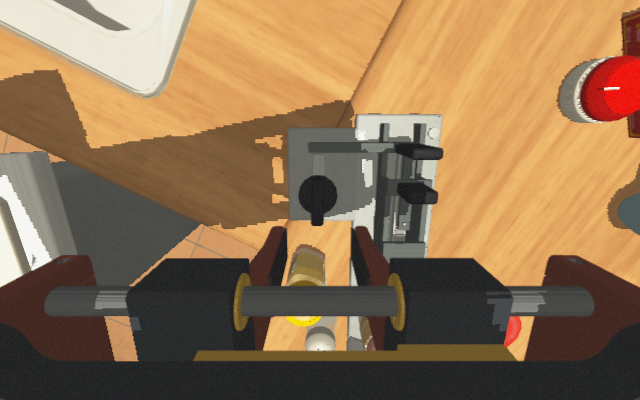

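The wrist view shows the knob bar at (318,205), centred between the fingers (about 275 and 360), with post and paddle at (417,193) and (417,153). Descending and gripping gently.

Run:
```python
from h import *
from station import bot, camrig, command_gripper
def rep(n):
    s=bot.observe(); print(n,round(s["t"],2),inV(s["tool_pos"]).round(1),s["tool_pos"][2].round(1),"F",s["wrist_force"].round(1),"M",s["ft_torque"].round(2),"w",round(s["gripper_width"],2),"g",round(s["grip_force"],1))
    return s
print(bot.line_to(V(16,-90,84),velocity=90,max_force=12)); rep("down")
command_gripper(0,4); s=rep("soft")
command_gripper(0,30); rep("firm")
```

```text
False
down 4.38 [ 15.9 -89.6] 84.5 F [0.2 0.1 0. ] M [-0.04  0.11  0.02] w 39.97 g 0.0
soft 4.94 [ 16.2 -91.3] 83.9 F [-4.9 -0.4  5.1] M [-0.07  0.97 -0.05] w 12.21 g 4.0
firm 5.16 [ 16.2 -91.3] 83.9 F [-5.3 -0.2  5.6] M [-0.06  0.99 -0.14] w 11.74 g 30.0
```

```bash
cat >> h.py <<'E'
def rep(bot,n):
    s=bot.observe(); print(n,round(s["t"],2),inV(s["tool_pos"]).round(1),s["tool_pos"][2].round(1),"yaw",round(s["tool_rot"][2],3),"F",s["wrist_force"].round(1),"M",s["ft_torque"].round(2),"w",round(s["gripper_width"],2),"g",round(s["grip_force"],1))
    return s
E
python3 - <<'E'
from h import *
from station import bot, camrig, command_gripper
for a in (0.2,.4,.6,.8,1.0,1.15,1.25,1.35,1.4,1.45):
    bot.reach(V(16.2,-91.6,84),[np.pi,0,KY-a]); rep(bot,a)
E
```

```text
0.2 5.47 [ 16.2 -91.7] 84.0 yaw 1.333 F [-1.3  0.4  0.6] M [0.04 0.44 0.01] w 11.67 g 30.0
0.4 5.78 [ 16.1 -91.9] 84.0 yaw 1.135 F [-2.6  1.2  2.2] M [ 0.32  0.69 -0.07] w 12.07 g 30.0
0.6 6.08 [ 16. -92.] 84.0 yaw 0.934 F [-2.7  3.4  1.4] M [ 0.45  0.77 -0.05] w 11.73 g 30.0
0.8 6.39 [ 15.8 -92.2] 84.0 yaw 0.734 F [-5.2  4.8  5.6] M [ 0.82  1.11 -0.07] w 11.68 g 30.0
1.0 6.7 [ 15.7 -92.4] 84.0 yaw 0.534 F [-4.8  5.2  3.2] M [ 0.98  1.11 -0.06] w 11.68 g 30.0
1.15 6.97 [ 15.6 -92.4] 84.0 yaw 0.384 F [-5.6  6.4  4.1] M [ 1.21  1.14 -0.01] w 11.74 g 30.0
1.25 7.22 [ 15.5 -92.5] 84.0 yaw 0.284 F [-5.   7.3  5.1] M [1.29 1.19 0.  ] w 12.05 g 30.0
1.35 7.47 [ 15.4 -92.5] 84.0 yaw 0.184 F [-5.4  7.3  4. ] M [ 1.51  1.19 -0.03] w 11.62 g 30.0
1.4 7.72 [ 15.4 -92.5] 84.0 yaw 0.134 F [-5.8  8.7  5.4] M [1.53 1.23 0.03] w 11.81 g 30.0
1.45 7.97 [ 15.4 -92.5] 84.0 yaw 0.086 F [-6.3  8.2  4.5] M [1.53 1.14 0.68] w 12.06 g 30.7
```

The knob turned through the detent and reached its stop (0.68 N m at 1.44 rad). Releasing it and going to the trigger.

Run:
```python
from h import *
from station import bot, camrig, command_gripper
bot.reach(V(15.8,-92,84),[np.pi,0,KY-1.40])
command_gripper(40,10)
bot.line_to(V(15.8,-92,150),velocity=150)
command_gripper(66)
bot.reach(V(-12,-1.5,150),[np.pi,0,Y+np.pi/2])
rep(bot,"hover")
c=camrig.read_camera("top"); cv2.imwrite("pics/t2.png",cv2.resize(c["color"][190:290,275:450],None,fx=4.5,fy=4.5,interpolation=cv2.INTER_CUBIC))
c=camrig.read_camera("side"); cv2.imwrite("pics/s2.png",cv2.resize(c["color"][180:340,220:440],None,fx=3.6,fy=3.6,interpolation=cv2.INTER_CUBIC))
# initial pad position from start picture: dark pad top at z=60
c=np.load("top0.npz"); W=world(c); iv=inV(W); z=W[...,2]
m=(abs(iv[...,1])<15)&(iv[...,0]>60)&(iv[...,0]<150)&(z>40)
for k in range(60,150,3):
    q=m&(abs(iv[...,0]-k)<1.5)
    if q.sum(): print(k,round(np.median(z[q])),c["color"][q].mean().round(),end="; ")
```

```text
hover 10.52 [-12.1  -1.5] 149.5 yaw -0.041 F [0.3 0.3 0. ] M [-0.03  0.18  0.01] w 66.31 g 0.0
60 47 122.0; 63 65 58.0; 66 67 77.0; 69 67 79.0; 72 66 79.0; 75 67 78.0; 78 67 78.0; 81 67 76.0; 84 67 82.0; 87 49 56.0; 90 59 127.0; 93 60 215.0; 96 61 185.0; 99 44 134.0; 102 43 117.0; 105 42 124.0; 108 43 122.0; 111 43 84.0; 114 57 17.0; 117 59 27.0; 120 58 25.0; 123 58 18.0;
```

View pics/s2.png

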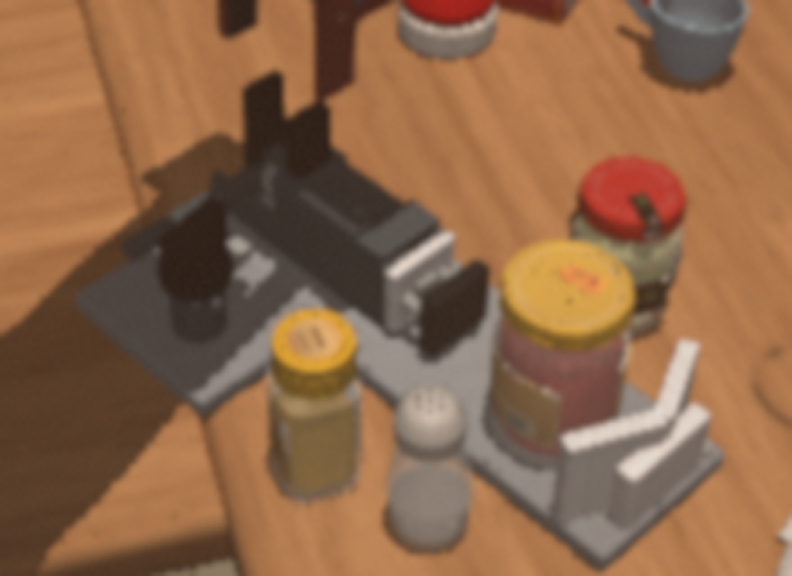

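The side view shows the knob turned across, the pad in front of the plate at about (450,310), and the jar standing free of it. Descending to the trigger for the first stroke.

Run:
```python
from h import *
from station import bot, camrig, command_gripper
o=[np.pi,0,Y+np.pi/2]
print(bot.line_to(V(-12,-1.5,89),velocity=100,max_force=10)); rep(bot,"down")
bot.line_to(V(-8,-1.5,89),velocity=60); rep(bot,"shift")
command_gripper(52,40); rep(bot,52)
command_gripper(44,40); rep(bot,44)
bot.line_to(V(-5,-1.5,89),velocity=60)
command_gripper(30,40); rep(bot,30)
c=camrig.read_camera("side"); cv2.imwrite("pics/s3.png",cv2.resize(c["color"][180:340,220:440],None,fx=3.6,fy=3.6,interpolation=cv2.INTER_CUBIC))
np.savez("s3.npz",**c); c=camrig.read_camera("top"); np.savez("t3.npz",**c)
```

```text
False
down 11.38 [-12.   -1.2] 89.3 yaw -0.042 F [-0.6  0.  -0. ] M [ 0.04  0.12 -0.04] w 66.11 g 0.0
shift 11.62 [-7.8 -1.1] 89.7 yaw -0.042 F [ 0.3 -0.2  0.1] M [-0.    0.14 -0.01] w 66.17 g 0.0
52 12.07 [-10.1  -1.3] 89.3 yaw -0.042 F [-0.9 11.5 -0.9] M [ 1.78  0.26 -0.03] w 52.26 g 5.5
44 12.45 [-10.2  -1.3] 89.3 yaw -0.042 F [-0.4 10.6 -0.9] M [1.69 0.28 0.03] w 44.1 g 5.3
30 13.18 [-4.  -1.4] 89.3 yaw -0.042 F [ 0.3 -4.9  0.9] M [-0.77  0.2  -0.02] w 30.59 g 12.3
```

View pics/s3.png

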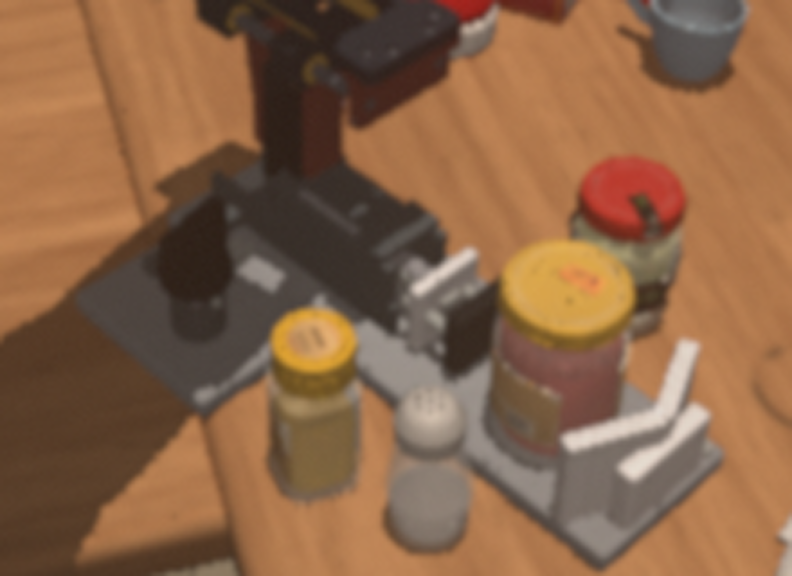

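Stroke 1 moved the ram forward: the plate is now at (445,285) and the pad at (470,330) in the crop. I'll do strokes 2 and 3, measuring plate, pad and jar in the top view.

```bash
cat >> h.py <<'E'
def meas(c,n=""):
    """sub-pixel plate front/back and pad edges, jar centre along vice x, from top view colours, rays onto z=61 / z=100"""
    K=c["K"];T=c["world_from_camera"]
    def proj(P):
        q=(np.c_[P]-T[:3,3])@T[:3,:3]; return np.c_[q[:,:2]/q[:,2:]*[K[0,0],K[1,1]]+[K[0,2],K[1,2]]].astype(np.float32)
    g=c["color"].astype(np.float32).mean(2)
    xs=np.arange(80,200,.5); L=[]
    for y in np.arange(-16,13,1.5):
        p=proj(np.array([V(x,y,60) for x in xs])); L.append(cv2.remap(g,p[:,:1].copy(),p[:,1:].copy(),cv2.INTER_LINEAR)[:,0])
    prof=np.median(L,0)
    br=xs[prof>165]; dk=xs[prof<45]; dk=dk[(dk>(br.mean() if br.size else 90)+8)] ; 
    W=world(c); iv=inV(W); j=(W[...,2]>95)&(W[...,2]<112)&(iv[...,0]>150)&(abs(iv[...,1])<60)
    jc=cv2.minEnclosingCircle(iv[j].astype(np.float32))
    print(n,"plate",(br.min(),br.max()) if br.size else None,"dark",(dk.min(),dk.max()) if dk.size else None,"jar",np.round(jc[0],1),round(jc[1],1))
    return xs,prof
E
python3 - <<'E'
from h import *
from station import bot, camrig, command_gripper
for f in("top0","t3"): x,p=meas(np.load(f+".npz"),f)
print(list(zip(x[::4],p[::4].round()))[:30])
def stroke(n):
    bot.line_to(V(-10,-1.5,89),velocity=80); command_gripper(58,40); rep(bot,"open")
    command_gripper(44,40); bot.line_to(V(-5,-1.5,89),velocity=80)
    command_gripper(29,40); rep(bot,n); meas(camrig.read_camera("top"),n)
stroke(2); stroke(3)
c=camrig.read_camera("top"); np.savez("t4.npz",**c)
cv2.imwrite("pics/t4.png",cv2.resize(c["color"][190:290,275:450],None,fx=4.5,fy=4.5,interpolation=cv2.INTER_CUBIC))
E
```

```text
top0 plate (np.float64(90.0), np.float64(96.5)) dark (np.float64(109.0), np.float64(160.0)) jar [192.2  -4. ] 32.6
t3 plate (np.float64(108.0), np.float64(113.0)) dark (np.float64(125.5), np.float64(170.0)) jar [192.2  -4. ] 32.5
[(np.float64(80.0), np.float32(143.0)), (np.float64(82.0), np.float32(142.0)), (np.float64(84.0), np.float32(140.0)), (np.float64(86.0), np.float32(112.0)), (np.float64(88.0), np.float32(105.0)), (np.float64(90.0), np.float32(112.0)), (np.float64(92.0), np.float32(136.0)), (np.float64(94.0), np.float32(143.0)), (np.float64(96.0), np.float32(144.0)), (np.float64(98.0), np.float32(141.0)), (np.float64(100.0), np.float32(143.0)), (np.float64(102.0), np.float32(142.0)), (np.float64(104.0), np.float32(131.0)), (np.float64(106.0), np.float32(55.0)), (np.float64(108.0), np.float32(192.0)), (np.float64(110.0), np.float32(212.0)), (np.float64(112.0), np.float32(210.0)), (np.float64(114.0), np.float32(142.0)), (np.float64(116.0), np.float32(131.0)), (np.float64(118.0), np.float32(135.0)), (np.float64(120.0), np.float32(138.0)), (np.float64(122.0), np.float32(93.0)), (
[... 214 characters left out ...]
np.float32(25.0)), (np.float64(136.0), np.float32(24.0)), (np.float64(138.0), np.float32(24.0))]
open 14.15 [-10.1  -1.6] 88.9 yaw -0.041 F [-0.1  1.3 -0.2] M [-0.03  0.16  0.02] w 58.05 g 0.0
2 15.28 [-3.8 -1.7] 88.9 yaw -0.042 F [ 0.9 -5.4  0.6] M [-0.3   0.12 -0.12] w 29.45 g 30.5
2 plate (np.float64(124.5), np.float64(129.5)) dark (np.float64(141.0), np.float64(160.0)) jar [191.9  -4.2] 32.6
open 16.22 [-10.1  -1.4] 89.1 yaw -0.041 F [-0.5  1.2 -0.1] M [ 0.    0.15 -0.01] w 57.93 g 0.0
3 17.38 [-3.7 -1.5] 89.0 yaw -0.042 F [-0.4 -5.9  0.1] M [-0.32  0.13 -0.07] w 29.81 g 29.7
3 plate (np.float64(140.5), np.float64(146.0)) dark (np.float64(155.0), np.float64(174.5)) jar [205.2  -4.1] 32.5
```

View pics/t4.png

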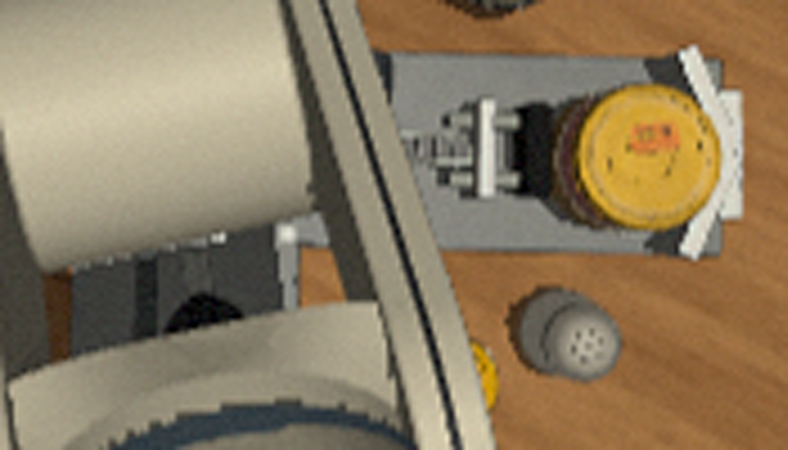

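In the top crop the plate is at x≈487, the pad at (535,150) touches the jar, and the jar at (650,155) is nearly in the V. Before the last strokes I need a better gap measurement, so I'll test a depth-based one on the saved frames.

```bash
cat >> h.py <<'E'
def gap(c,n=""):
    W=world(c); iv=inV(W); z=W[...,2]; g=c["color"].astype(float).mean(2)
    K=c["K"];T=c["world_from_camera"]
    v,u=np.mgrid[0:400,0:640]; R=np.stack([(u-K[0,2])/K[0,0],(v-K[1,2])/K[1,1],np.ones_like(u,float)],-1)@T[:3,:3].T
    q=inV(T[:3,3]+R*((60-T[2,3])/R[...,2])[...,None])     # rays on z=60
    x,y=q[...,0],q[...,1]
    box=(y>-19)&(y<15)&(x>80)&(x<185)
    pl=box&(g>165)&(z>50)&(z<70); px=np.median(x[pl]); pl&=abs(x-px)<6
    pd=box&(g<50)&(z>53.5)&(z<66)&(x>px+6)&(x<px+32)
    e=[x[r][pd[r]].min() for r in range(190,290) if pd[r].sum()>1]
    f=[x[r][pl[r]].max() for r in range(190,290) if pl[r].sum()>1]
    w=(g-100).clip(0)*(box&(abs(x-px)<9)&(z>45))
    j=(z>95)&(z<112)&(iv[...,0]>150)&(abs(iv[...,1])<60)
    jc=cv2.minEnclosingCircle(iv[j].astype(np.float32))[0]
    jm=iv[j].mean(0)
    print(n,"plate %.1f (n%d) front %.1f padback %.1f (rows %d sd %.1f) diff %.1f"%(x[pl].mean(),pl.sum(),np.mean(f),np.mean(e),len(e),np.std(e),np.mean(e)-x[pl].mean()),"jar",np.round(jm,1))
E
python3 - <<'E'
from h import *
for f in("top0","t3","t4"): gap(np.load(f+".npz"),f)
E
```

```text
top0 plate 93.5 (n45) front 95.3 padback 112.6 (rows 17 sd 0.8) diff 19.2 jar [189.4  -4.4]
t3 plate 110.4 (n46) front 112.3 padback 130.9 (rows 17 sd 0.1) diff 20.5 jar [189.6  -5.1]
t4 plate 143.3 (n46) front 145.1 padback 160.5 (rows 16 sd 0.9) diff 17.1 jar [203.7  -4.3]
```

Run:
```python
from h import *
from station import bot, camrig, command_gripper
bot.line_to(V(-10,-1.5,89),velocity=80); command_gripper(58,40); rep(bot,"open")
gap(camrig.read_camera("top"),"rel")
command_gripper(44,40); bot.line_to(V(-7,-1.5,89),velocity=80)
for w in (40,38,36):
    command_gripper(w,40); bot.wait(.2); rep(bot,w); c=camrig.read_camera("top"); gap(c,w)
```

```text
open 18.37 [-10.1  -1.5] 89.1 yaw -0.041 F [-0.4 -0.2  0.3] M [-0.04  0.13  0.06] w 57.7 g 0.0
rel plate 141.8 (n45) front 143.5 padback 161.5 (rows 16 sd 0.9) diff 19.8 jar [203.2  -5. ]
40 19.61 [-8.8 -1.5] 89.0 yaw -0.042 F [ 0.1 14.  -1.5] M [ 1.98  0.18 -0.01] w 39.95 g 6.1
40 plate 149.0 (n44) front 150.6 padback 166.2 (rows 16 sd 0.0) diff 17.2 jar [208.   -4.7]
38 20.15 [-7.9 -1.5] 89.0 yaw -0.042 F [-0.   5.4 -0.5] M [ 0.81  0.18 -0.12] w 38.37 g 9.2
38 plate 150.1 (n53) front 152.3 padback 166.2 (rows 16 sd 0.0) diff 16.1 jar [209.   -5.1]
36 20.68 [-7.  -1.5] 89.0 yaw -0.042 F [-1.1  3.3  0.2] M [ 0.68  0.26 -0.16] w 36.41 g 13.9
36 plate 151.8 (n48) front 153.7 padback 166.2 (rows 16 sd 0.0) diff 14.4 jar [210.3  -4.8]
```

Run:
```python
from h import *
from station import bot, camrig, command_gripper
for w,x in ((35,-6.5),(34,-6)):
    bot.line_to(V(x,-1.5,89),velocity=40); command_gripper(w,40); bot.wait(.2); rep(bot,w); c=camrig.read_camera("top"); gap(c,w)
a=c["color"][200:255,360:445]; s=camrig.read_camera("side"); b=s["color"][235:335,320:425]
np.savez("s5.npz",**s);np.savez("t5.npz",**c)
r=lambda i,f:cv2.resize(i,None,fx=f,fy=f,interpolation=cv2.INTER_CUBIC)
A=r(a,4.6);B=r(b,3.8); out=np.zeros((max(A.shape[0],B.shape[0]),A.shape[1]+B.shape[1],3),np.uint8); out[:A.shape[0],:A.shape[1]]=A; out[:B.shape[0],A.shape[1]:]=B; print(out.shape)
cv2.imwrite("pics/m5.png",out)
```

```text
35 21.45 [-6.4 -1.5] 89.0 yaw -0.042 F [-0.9  2.5  0.4] M [ 0.52  0.28 -0.14] w 35.03 g 7.8
35 plate 153.7 (n51) front 155.8 padback 166.2 (rows 16 sd 0.0) diff 12.4 jar [209.3  -4.4]
34 22.17 [-5.9 -1.5] 89.0 yaw -0.042 F [-1.   3.8  1.7] M [ 0.48  0.24 -0.13] w 34.36 g 10.4
34 plate 153.9 (n47) front 155.8 padback 166.2 (rows 16 sd 0.0) diff 12.3 jar [208.6  -5. ]
(380, 790, 3)
```

View pics/m5.png

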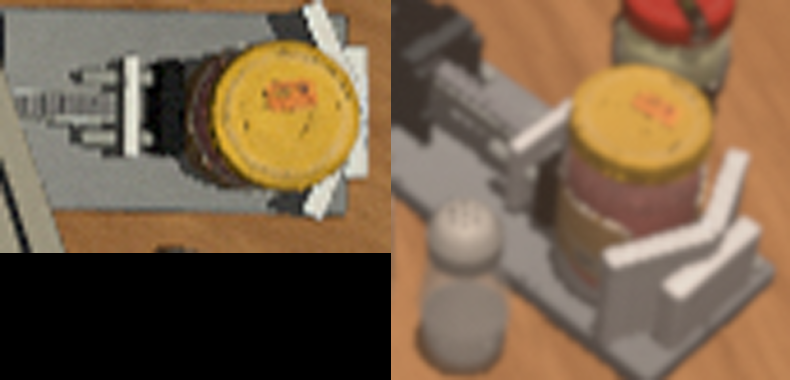

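The jar is seated in the V: lid centred at (287,115) on the V's axis at row ~112, with the pad stationary since width ~38. The plate-to-pad gap has shrunk by about 7.5 mm from free, so the spring is near half travel. I'll check for creep and hand in while holding.

Run:
```python
from h import *
from station import bot, camrig, command_gripper
bot.wait(1.0); rep(bot,"hold"); gap(camrig.read_camera("top"),"hold"); print(bot.hand_in())
```

```text
hold 23.27 [-6.  -1.5] 89.0 yaw -0.042 F [-1.3 -2.1  1.4] M [-0.01  0.44 -0.07] w 34.12 g 6.0
hold plate 153.9 (n48) front 155.8 padback 166.2 (rows 16 sd 0.0) diff 12.3 jar [208.5  -4.2]
the job is handed in; nothing more can be done
None
```

I handed the job in at about 23 s: the lock knob is at its stop, and the jar is pressed into the V-jaw with the pad's spring pushed in roughly 7.5 mm of 16 (camera estimate, about ±1 mm) and the trigger still held squeezed; no verdict was returned.

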